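# Shift the driving trainer into third

### The arm

A 6-joint arm with a two-finger parallel gripper is mounted at the origin on the work surface. World frame = base frame: x ahead of the robot, y to its left, z up, the work surface at z = 0. Lengths are in m, angles in rad, forces in N, time in s.
With the tool pointing down it reaches from about 0.375 to 0.975 m from the base axis. Payload 3.8 kg.
Tool frame: the origin (TCP) lies at the very end of the fingers, on their centre line; the grasp point (between the pads) lies 19 mm behind it (bot.pinch_z is the distance from the TCP to the grasp point, in m); x points along the fingers, y is the direction in which the jaws open and shut, and the axes are right-handed (so a half turn about x gives the same grasp; the last joint's range is limited). The gripper opens to 85 mm and grips with 20 to 120 N. Pads are 22 mm wide; open, the fingers measure 114 mm over their backs; the gripper's body (76 mm by 85 mm) begins 54 mm behind the grasp point. The pads swing forward as they close: fully open they stand 13 mm farther back than shut.
Start: joints at [1.113, 0.264, 1.604, -0, 1.274, -0.037], TCP at [0.276, 0.616, 0.231] pointing down, gripper open.
Joint ranges: [-2.63, 2.63], [-0.94, 2.18], [0.31, 2.57], [-1.31, 4.45], [0, 2.66], [-2.55, 2.55]. Speed limits (rad/s): [2.57, 2.57, 3.14, 3.14, 3.14, 3.14].

### API

Orientations are given as a rotation vector (axis times angle).
In Python, from workcell import monitor, imaging, finish_job, bot gives the robot as it stands.
- The arm moves only by the tool jog_arm, never from a script. Its argument "rows" is a list of rows, each a list of 7 numbers: the shift along the tool's x, y, z in m, then the turn, a rotation vector about the tool's x, y, z in rad, then the opening in per cent of the stroke, from 0 (shut) to 100 (fully open). A call has 1 to 20 rows; each row is the pose to reach, as a shift and turn from the pose measured when the call began, along the tool's axes at that moment; what a row does not reach only later rows make up. A row lasts 1/10 s, in which the tool goes at most 50 mm and 8.59 degrees, less where a joint would pass 70% of its speed; a pose out of reach is approached as far as the arm can. A call with a gripper value outside its range is refused whole. The fingers move at their own pace and stop on an object; "force" is the grip in N (left out, the last holds). Time passes only in rows, so rows that repeat a pose let the fingers close. It gives the time, the measured TCP pose, the force and the opening at its end, in the units of the state.
- monitor.read_state(): the state, without advancing time (a new reading comes with each control period).
- imaging.read_camera(name): name is "side" or "top" or "wrist"; returns the picture (480x640x3 uint8, blue, green, red); there is no depth.
- imaging.camera_params(name): a dict with "fx", "fy", "cx", "cy" (pixels), "T" (4x4, takes a point from camera to world coordinates); the wrist camera has in their place "T_tool_cam" (4x4, takes a point from camera to tool coordinates, whose origin is the TCP and whose axes are the tool frame's). Camera axes: x right, y down, z forward; pixel columns grow to the right and rows downward; lengths in m; the calibration is good to about 2 mm. A picture is of the moment at which its call begins: read the wrist's pose just before it. camera_params takes no time and is no camera call.
- finish_job(): hands the job in, once; it reports no verdict.
The state is a dict: "time": time; "q": joint angles; "joint_vel": joint speeds; "joint_torque": joint torques, N m; "tool_pos": TCP position; "tcp_rot": TCP orientation; "wrist_force": force on the tool from outside, world axes, zero at the start; "torque": the same for the moment, N m; "width": opening from 0.0 (shut) to 1.0 (fully open).
Only numpy, scipy, OpenCV 4.12 (cv2) and the standard library are available. Lean on these libraries where they do the work, as an engineer would, in place of code of your own. Each camera call takes 0.05 s, during which the arm holds its last target. There are 200 camera calls.

### The job

The H-gate gearstick of the driving trainer on the desk was left somewhere in its left-hand lane. Without gripping, pinching or forcing it, push its knob with the fingertips along the gate into third gear: to the crossbar, across to the right-hand lane, then forward (away from you) into the far right slot until it is fully home, without dipping into the near right slot (fourth), then take the hand away. Leave everything else on the desk where it stands.

Things in the scene. Friction and masses are not known exactly. Their poses are not given: they have to be found in the camera images.
- shifter: gear shifter bolted to the desk: base plate 170 x 150 x 8 mm, black housing 130 x 118 mm, aluminium gate plate on top, 94 mm above the desk. Origin: middle of the underside. x axis 'forward' (away from the robot, turned up to 0.35 rad either way), y 'left', z up. The stick, a 10 mm round steel rod held by the gate, pivots about the point 30 mm above this origin
- gate_mid (a point): middle of the H on the gate plate's top, 94 mm above the desk; axes as the shifter's. Two lanes along x, 15 mm left and right of the middle, 14 mm wide, 52 mm long, joined by one crossbar 14 mm wide through the middle; the dividers between the lanes have corners rounded by 4 mm where they face it. First gear far left, second near left, third far right, fourth near right
- knob_mid (a point): middle of the knob, 117 mm from the pivot up the stick (147 mm over the desk when upright); z axis up the stick. Black square knob 38 x 38 mm, faces square to the shifter's x and y, 58 mm tall plus a 9 mm dome; 24 mm of bare rod below. With a = across, f = forward it lies from the pivot, in the shifter's frame, at 117 mm x (sin f, -cos f sin a, cos f cos a)
- across (a joint): sideways lean of the stick, rad: 0 upright, positive to the right (shifter's -y); stops at -0.25 and 0.25. Left lane: -0.25 to -0.21; right lane: 0.21 to 0.25. Moves under about 2 to 3 N at the knob and stays where it is left; no spring
- forward (a joint): fore-and-aft lean, rad: 0 in the crossbar, positive forward (shifter's +x); stops at -0.30 and 0.30, the slot ends. The stick crosses between the lanes only within about 0.03 of 0 (the rounded corners help it in from a little further). Moves under about 2 to 3 N at the knob and stays where it is left; no spring
- knob_front: rubber panel 34 x 58 mm, 4 mm thick, on the knob's forward (+x) face; origin at its middle
- knob_back: rubber panel 34 x 58 mm, 4 mm thick, on the knob's back (-x, robot's side) face; origin at its middle
- knob_left: rubber panel 30 x 58 mm, 4 mm thick, on the knob's left (+y) face; origin at its middle
- knob_right: rubber panel 30 x 58 mm, 4 mm thick, on the knob's right (-y) face; origin at its middle
- mug: white ceramic mug, 76 mm across with a side handle, 85 mm high, standing left of the shifter; origin under its centre; a bystander
- tape: roll of cardboard-coloured tape lying flat, 100 mm across, 48 mm high, just beyond the shifter; origin under its centre; a bystander
- stapler: stapler, about 130 x 34 mm, 52 mm high, lying right of the shifter; origin under its centre; a bystander
- pencup: round blue cup, 72 mm across, 100 mm high, holding pens up to 150 mm high, on the left of the desk; origin under its centre; a bystander
- sanitiser: clear bottle with a white cap, 56 mm across, 130 mm high, further right; origin under its centre; a bystander
- phone: phone lying flat, 75 x 155 x 9 mm, on the right of the desk; origin under its centre; a bystander

How it is judged:
By the outcome, as a careful person would: the job done as asked, in the order asked, and still so for the second after the job is handed in, with the robot touching nothing.
It also fails if it takes over 72 s, if anything falls off the work surface, if the arm or the gripper's body presses on something with over 40 N, if the wrist force passes 120 N, or if a joint passes its speed limit or range.

## Working session

There is one attempt and no reset: what is moved stays moved. The work goes in short steps, Python scripts to look and compute and a tool call to move; the robot and the scene stay as the last step left them, time stands still between calls to the robot, and variables do not carry over. Pictures are saved under pics/ and viewed, about 8 in all and at most 12, crops included, and the job is handed in when it is done.

Besides the shell and the picture viewer there is one more tool, called after "Emit:" as name([rows], argument=value, ...), one row to a line, values as JSON. jog_arm: Moves the arm, as the interface text tells. Its arguments: {"type":"object","properties":{"rows":{"type":"array","items":{"type":"array","items":{"type":"number"}}},"force":{"type":"number"}},"required":["rows"]}

```bash
ls; mkdir -p pics
python3 - <<'E'
from workcell import monitor, imaging, bot
import cv2,numpy as np
s=monitor.read_state(); print({k:np.round(v,3) for k,v in s.items()}, bot.pinch_z)
ims=[]
for n in("side","top"):
    im=imaging.read_camera(n); cv2.imwrite(f"pics/{n}0.png",im); p=imaging.camera_params(n); print(n,p['fx'],p['fy'],p['cx'],p['cy'],np.round(p['T'],3).tolist())
print(np.round(imaging.camera_params("wrist")["T_tool_cam"],3).tolist(), imaging.camera_params("wrist")["fx"])
E
```

```text
pics
{'time': np.float64(0.0), 'q': array([ 1.113,  0.265,  1.605, -0.   ,  1.274, -0.037]), 'joint_vel': array([-0.002,  0.002, -0.001,  0.001, -0.001,  0.   ]), 'joint_torque': array([ 1.0000e-03, -5.1514e+01, -3.6730e+01, -0.0000e+00,  1.3000e-02,
       -0.0000e+00]), 'tool_pos': array([0.275, 0.615, 0.23 ]), 'tcp_rot': array([ 0.328,  1.546, -0.332]), 'wrist_force': array([-0.409, -0.569,  0.998]), 'torque': array([0.026, 0.038, 0.002]), 'width': np.float64(1.0)} 0.0187
side 589.0503945826337 589.0503945826337 326.02029063873937 243.84163990914 [[0.978, -0.142, 0.153, 0.352], [-0.208, -0.712, 0.671, -0.855], [0.014, -0.688, -0.726, 1.044], [0.0, 0.0, 0.0, 1.0]]
top 540.6796953297322 540.6796953297322 315.7202923915675 235.28018119370583 [[0.003, -0.996, 0.09, 0.457], [-1.0, -0.005, -0.019, 0.011], [0.019, -0.09, -0.996, 1.255], [0.0, 0.0, 0.0, 1.0]]
[[-0.001, -0.267, 0.964, -0.143], [1.0, 0.001, 0.001, 0.0], [-0.001, 0.964, 0.267, -0.068], [0.0, 0.0, 0.0, 1.0]] 351.50663483864764
```

View pics/side0.png

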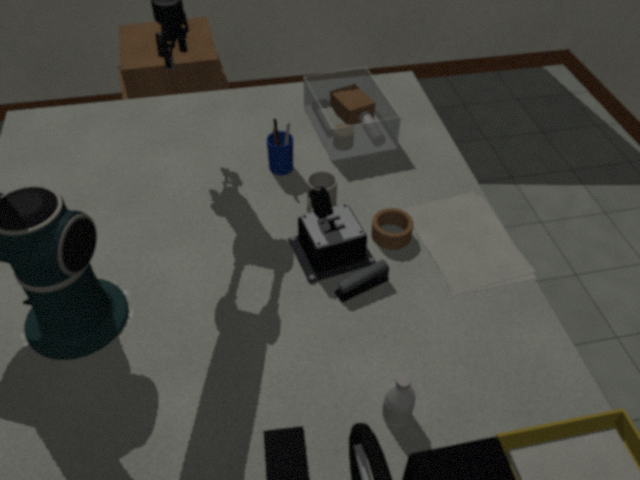

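View pics/top0.png

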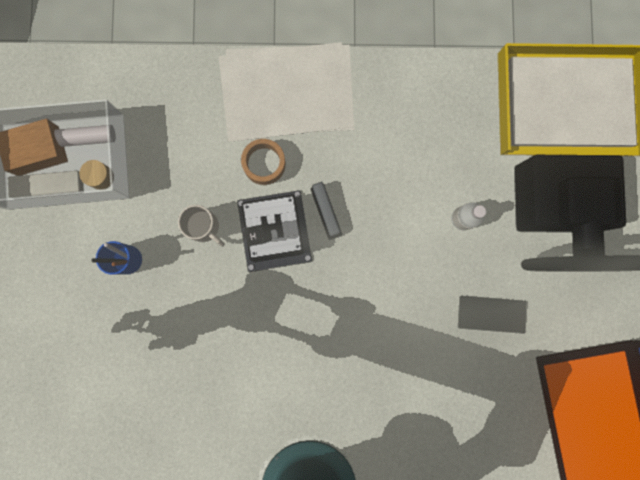

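The side view shows the shifter near (333,235) and its knob near (320,200). In the top view the shifter is around (275,230) with the knob near (258,233). Next I'll enlarge both crops.

Run:
```python
import cv2,numpy as np
a=cv2.imread("pics/top0.png")[180:280,225:325]; b=cv2.imread("pics/side0.png")[160:290,275:405]
b=cv2.convertScaleAbs(b,alpha=1.8)
a=cv2.resize(a,(400,400),interpolation=cv2.INTER_CUBIC);b=cv2.resize(b,(400,400),interpolation=cv2.INTER_CUBIC)
cv2.imwrite("pics/crop0.png",np.hstack([a,b]))
```

```text
(no output)
```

View pics/crop0.png

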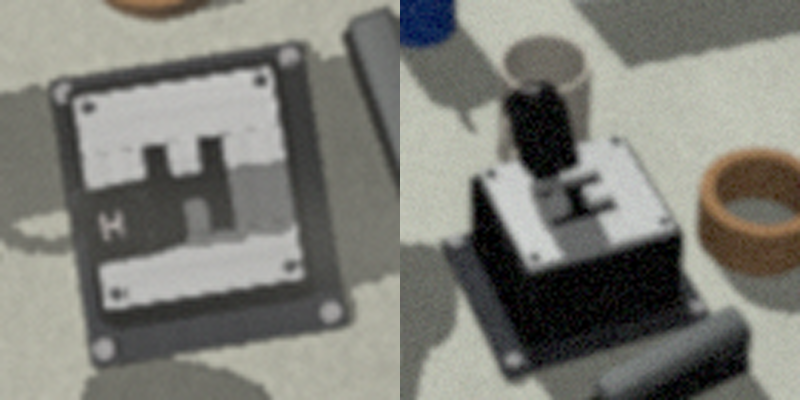

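```bash
cat > h.py <<'E'
import numpy as np, cv2
from workcell import imaging
from scipy.spatial.transform import Rotation as R
def proj(n,P):
    p=imaging.camera_params(n); C=(np.atleast_2d(P)-p['T'][:3,3])@p['T'][:3,:3]
    return np.c_[p['fx']*C[:,0]/C[:,2]+p['cx'], p['fy']*C[:,1]/C[:,2]+p['cy']]
def atz(n,uv,z):
    p=imaging.camera_params(n); uv=np.atleast_2d(uv)
    d=np.c_[(uv[:,0]-p['cx'])/p['fx'],(uv[:,1]-p['cy'])/p['fy'],np.ones(len(uv))]@p['T'][:3,:3].T
    o=p['T'][:3,3]; return o+d*((z-o[2])/d[:,2])[:,None]
def knob(M,yaw,a,f,pts):
    # pts in stick frame (along z from pivot); M = shifter origin xy
    z=np.array([np.sin(f),-np.cos(f)*np.sin(a),np.cos(f)*np.cos(a)])
    x=np.array([np.cos(f),np.sin(f)*np.sin(a),-np.sin(f)*np.cos(a)]); y=np.cross(z,x)
    L=np.atleast_2d(pts)@np.array([x,y,z])+[0,0,.03]
    return L@R.from_euler('z',yaw).as_matrix().T+[M[0],M[1],0]
E
python3 - <<'E'
from h import *
c=lambda L:np.array(L)/4.+[225,180]
for nm,L,z in(("gate screws",[(88,106),(262,80),(293,266),(119,293)],.094),("gate corners",[(75,98),(270,68),(303,283),(103,310)],.094),("base screws",[(63,93),(290,55),(330,312),(103,349)],.010)):
    W=atz("top",c(L),z); m=W.mean(0); fx=(W[0]+W[1]-W[2]-W[3])/2; ly=(W[0]+W[3]-W[1]-W[2])/2
    print(nm,m.round(4),"yaw",np.arctan2(fx[1],fx[0]).round(3),np.arctan2(-ly[0],ly[1]).round(3),"size",np.linalg.norm(fx),np.linalg.norm(ly))
# side: gate corners visible
s=130/400.
W=atz("side",np.array([(480-400,178),(612-400,135),(680-400,235),(528-400,270)])*s+[275,160],.094); print("side",W.round(4),W.mean(0).round(4))
E
```

```text
gate screws [0.5808 0.0821 0.094 ] yaw 0.174 0.158 size 0.10254370844452215 0.09468968845010073
gate corners [0.579  0.0835 0.094 ] yaw 0.152 0.15 size 0.11693674910815248 0.10732797752281589
base screws [0.5807 0.0836 0.01  ] yaw 0.164 0.17 size 0.15079807080420835 0.13265808814613286
side [[0.5125 0.1149 0.094 ]
 [0.6209 0.1421 0.094 ]
 [0.6451 0.0276 0.094 ]
 [0.5292 0.0149 0.094 ]] [0.5769 0.0749 0.094 ]
```

Run:
```python
from h import *
M=(.580,.083);yaw=.163
T=cv2.imread("pics/top0.png");S=cv2.imread("pics/side0.png");S=cv2.convertScaleAbs(S,alpha=1.8)
h=.019
box=np.array([(x,y,z) for z in(.088,.146) for x,y in((h,h),(h,-h),(-h,-h),(-h,h))])
slots=[(x,y,.094-.03) for x,y in((.026,.022),(.026,.008),(.007,.008),(.007,-.008),(.026,-.008),(.026,-.022),(-.026,-.022),(-.026,-.008),(-.007,-.008),(-.007,.008),(-.026,.008),(-.026,.022))]
out=[]
for n,im,(x0,y0),w in(("top",T,(225,180),100),("side",S,(285,165),100)):
    k=4
    for f in(-.25,-.05):
        I=cv2.resize(im[y0:y0+w,x0:x0+w],(400,300) if 0 else (400,400),interpolation=cv2.INTER_CUBIC)
        q=lambda P:((proj(n,P)-[x0,y0]+.5)*k).astype(np.int32)
        B=q(knob(M,yaw,-.23,f,box))
        cv2.polylines(I,[B[4:]],True,(0,255,0),1);cv2.polylines(I,[B[:4]],True,(0,255,255),1)
        cv2.polylines(I,[q(knob(M,yaw,0,0,slots))],True,(0,0,255),1)
        out.append(I[60:350] if n=="top" else I[0:290])
cv2.imwrite("pics/ov.png",np.vstack([np.hstack(out[:2]),np.hstack(out[2:])]))
```

```text
(no output)
```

View pics/ov.png

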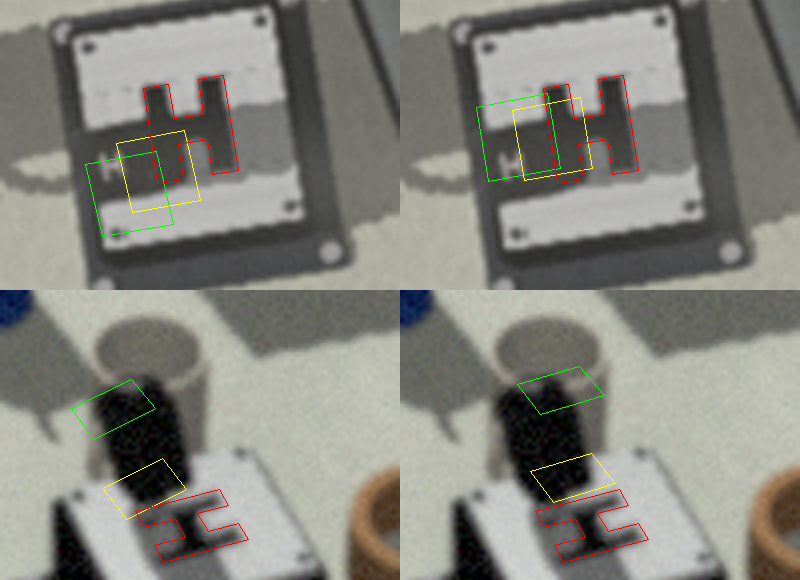

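The top overlay shows the H fitting to about 2 mm at (0.580, 0.083) with yaw 0.163. The knob is in the left lane, with f between −0.25 and −0.05 (about −0.14), so it's in the near-left slot. I'll plan the hover behind it.

```bash
cat >> h.py <<'E'
from workcell import monitor
M=np.array([.580,.083]); YAW=.163
def Rgoal(): # tool x down, tool z = shifter forward
    c,s=np.cos(YAW),np.sin(YAW); x=[0,0,-1.]; z=[c,s,0]; return np.array([x,np.cross(z,x),z]).T
def goto(sx,sy,z):
    """shift+turn in tool axes to reach shifter-frame (sx,sy), height z, aligned"""
    s=monitor.read_state(); Rt=R.from_rotvec(s['tcp_rot']).as_matrix()
    w=np.r_[M+R.from_euler('z',YAW).as_matrix()[:2,:2]@[sx,sy],z]
    return np.r_[Rt.T@(w-s['tool_pos']), R.from_matrix(Rt.T@Rgoal()).as_rotvec()]
def where():
    s=monitor.read_state(); r=R.from_euler('z',YAW).as_matrix()[:2,:2]
    print("t",round(s['time'],2),"shifter xy",((s['tool_pos'][:2]-M)@r).round(4),"z",s['tool_pos'][2].round(4),"F(shifter)",(s['wrist_force'][:2]@r).round(2),s['wrist_force'][2].round(2),"w",s['width'])
E
python3 - <<'E'
from h import *
print(R.from_rotvec(monitor.read_state()['tcp_rot']).as_matrix().round(3).tolist())
print(goto(-.085,.026,.25).round(4)); where()
E
```

```text
[[-0.001, 0.408, 0.913], [-0.002, 0.913, -0.408], [-1.0, -0.002, -0.0]]
[-0.0192 -0.3869  0.4103 -0.5838 -0.0007  0.002 ]
t 0.1 shifter xy [-0.2141  0.5749] z 0.2301 F(shifter) [ 0.42 -0.21] 0.42 w 1.0044555833845021
```

Emit:
jog_arm([
  [-0.01,-0.03,0.03,-0.05,0,0,0],
  [-0.019,-0.06,0.064,-0.09,0,0,0],
  [-0.019,-0.09,0.095,-0.14,0,0,0],
  [-0.019,-0.12,0.127,-0.18,0,0,0],
  [-0.019,-0.15,0.16,-0.23,0,0,0],
  [-0.019,-0.18,0.19,-0.27,0,0,0],
  [-0.019,-0.21,0.223,-0.32,0,0,0],
  [-0.019,-0.24,0.255,-0.36,0,0,0],
  [-0.019,-0.27,0.286,-0.41,0,0,0],
  [-0.019,-0.3,0.318,-0.45,0,0,0],
  [-0.019,-0.33,0.35,-0.5,0,0,0],
  [-0.019,-0.36,0.382,-0.55,0,0,0],
  [-0.019,-0.387,0.41,-0.584,0,0.002,0],
  [-0.019,-0.387,0.41,-0.584,0,0.002,0],
  [-0.019,-0.387,0.41,-0.584,0,0.002,0],
])

```text
time: 1.6
tool_pos: [0.4914, 0.0941, 0.2493]
tcp_rot: [-0.125, 1.569, 0.126]
wrist_force: [0.5, 0.9, 0.5]
width: -0.002
```

```bash
cat > wv.py <<'E'
from h import *
def wcam():
    s=monitor.read_state(); p=imaging.camera_params("wrist"); T=np.eye(4)
    T[:3,:3]=R.from_rotvec(s['tcp_rot']).as_matrix();T[:3,3]=s['tool_pos']
    q=dict(p);q['T']=T@p['T_tool_cam']; im=imaging.read_camera("wrist"); return q,im
def pr(p,P):
    C=(np.atleast_2d(P)-p['T'][:3,3])@p['T'][:3,:3]
    return np.c_[p['fx']*C[:,0]/C[:,2]+p['cx'], p['fy']*C[:,1]/C[:,2]+p['cy']]
h=.019
box=np.array([(x,y,z) for z in(.088,.146) for x,y in((h,h),(h,-h),(-h,-h),(-h,h))])
slots=[(x,y,.094-.03) for x,y in((.026,.022),(.026,.008),(.007,.008),(.007,-.008),(.026,-.008),(.026,-.022),(-.026,-.022),(-.026,-.008),(-.007,-.008),(-.007,.008),(-.026,.008),(-.026,.022))]
def overlay(p,im,a,f,M=M):
    I=im.copy()
    q=lambda P:pr(p,P).astype(np.int32)
    B=q(knob(M,YAW,a,f,box))
    cv2.polylines(I,[B[4:]],True,(0,255,0),1);cv2.polylines(I,[B[:4]],True,(0,255,255),1)
    cv2.polylines(I,[q(knob(M,YAW,0,0,slots))],True,(0,0,255),1)
    return I
E
python3 - <<'E'
from wv import *
import pickle
where(); p,im=wcam(); pickle.dump((p,im),open("w1.pkl","wb")); cv2.imwrite("pics/w1.png",overlay(p,im,-.23,-.14))
E
```

```text
t 1.6 shifter xy [-0.0856  0.0254] z 0.2493 F(shifter) [0.68 0.77] 0.52 w -0.0016562155890376257
```

View pics/w1.png

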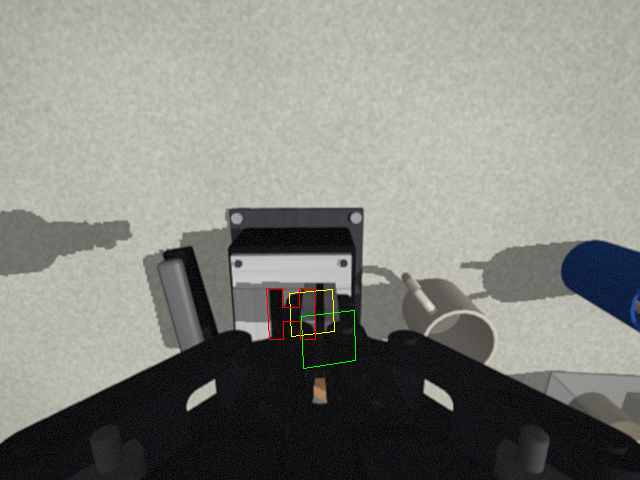

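The image runs robot-side up. The near gate screws are at (238,263) and (344,263), the H is about where predicted, and the knob is hidden behind the hand. I'll pass over the knob and look back from there.

Emit:
jog_arm([
  [-0.01,0,0.03,0,0,0,0],
  [-0.02,0,0.06,0,0,0,0],
  [-0.03,0,0.09,0,0,0,0],
  [-0.03,0,0.11,0,0,0,0],
  [-0.03,0,0.11,0,0,0,0],
  [-0.03,0,0.11,0,0,0,0],
])

```text
time: 2.25
tool_pos: [0.5988, 0.1141, 0.2784]
tcp_rot: [-0.128, 1.571, 0.129]
wrist_force: [-1.1, 0.3, 0.1]
width: -0.004
```

Run:
```python
from wv import *
import pickle
where(); p,im=wcam(); pickle.dump((p,im),open("w2.pkl","wb"))
a,b=[cv2.resize(x[100:380,220:420],(400,560)) for x in (cv2.convertScaleAbs(im,alpha=1.6),overlay(p,im,-.23,-.14))]
cv2.imwrite("pics/w2.png",np.hstack([a,b]))
```

```text
t 2.25 shifter xy [0.0236 0.0277] z 0.2784 F(shifter) [-1.05  0.44] 0.13 w -0.003629432037514309
```

View pics/w2.png

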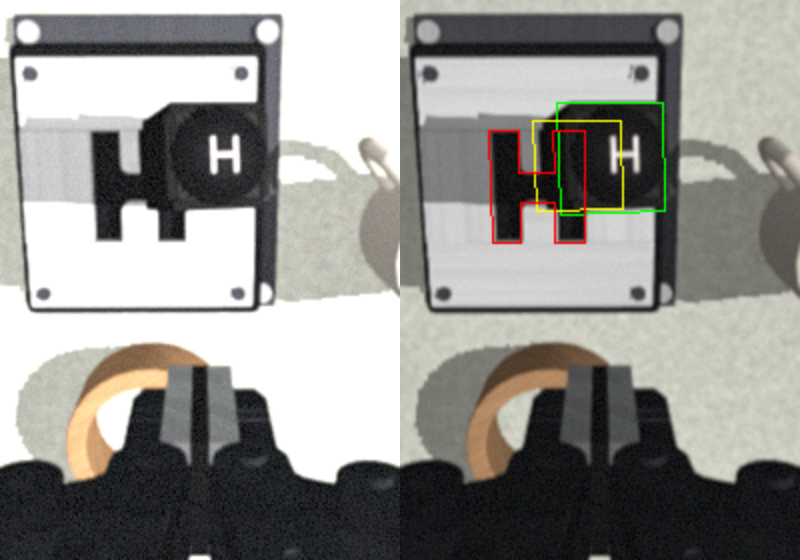

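The H overlay fits within about 1 mm, spanning u 91–185 and v 131–241 in the crop. The knob top is centred near (217,155), which gives f ≈ −0.15 in the second-gear slot. I'll go back over the knob and down behind it.

Emit:
jog_arm([
  [0,0,-0.03,0,0,0,0],
  [0,0,-0.06,0,0,0,0],
  [0,0,-0.085,0,0,0,0],
  [0,0,-0.105,0,0,0,0],
  [0,0,-0.107,0,0,0,0],
  [0.025,0,-0.107,0,0,0,0],
  [0.05,0,-0.107,0,0,0,0],
  [0.075,0,-0.107,0,0,0,0],
  [0.1,0,-0.107,0,0,0,0],
  [0.12,0,-0.107,0,0,0,0],
  [0.133,0,-0.107,0,0,0,0],
  [0.133,0,-0.107,0,0,0,0],
  [0.133,0,-0.107,0,0,0,0],
])

```text
time: 3.6
tool_pos: [0.4926, 0.0966, 0.1463]
tcp_rot: [-0.128, 1.57, 0.129]
wrist_force: [0.2, 0.6, 0.2]
width: -0.002
```

```bash
python3 -c "
from h import *
where(); print(goto(-.031,.027,.145).round(4))"
```

```text
t 3.6 shifter xy [-0.084   0.0276] z 0.1463 F(shifter) [0.31 0.57] 0.2 w -0.0018257539426441503
[ 0.0011 -0.0006  0.053   0.0007 -0.0033 -0.0011]
```

Emit:
jog_arm([
  [0,0,0.008,0,0,0,0],
  [0,0,0.016,0,0,0,0],
  [0,0,0.024,0,0,0,0],
  [0,0,0.028,0,0,0,0],
  [0,0,0.032,0,0,0,0],
  [0,0,0.036,0,0,0,0],
  [0,0,0.038,0,0,0,0],
  [0,0,0.04,0,0,0,0],
  [0,0,0.042,0,0,0,0],
])

```text
time: 4.5
tool_pos: [0.5339, 0.1035, 0.1461]
tcp_rot: [-0.128, 1.571, 0.129]
wrist_force: [-1.6, -0.0, 2.1]
width: 0.006
```

```bash
python3 -c "
from h import *
where()"
```

```text
t 4.5 shifter xy [-0.0422  0.0277] z 0.1461 F(shifter) [-1.58  0.21] 2.05 w 0.006261208602639634
```

Emit:
jog_arm([
  [0,0,0.002,0,0,0,0],
  [0,0,0.004,0,0,0,0],
  [0,0,0.006,0,0,0,0],
  [0,0,0.008,0,0,0,0],
  [0,0,0.01,0,0,0,0],
  [0,0,0.011,0,0,0,0],
  [0,0,0.011,0,0,0,0],
])

```text
time: 5.2
tool_pos: [0.5449, 0.1053, 0.146]
tcp_rot: [-0.128, 1.571, 0.129]
wrist_force: [-2.2, -0.0, 1.9]
width: 0.002
```

```bash
python3 -c "
from h import *
where()"
```

```text
t 5.2 shifter xy [-0.031   0.0277] z 0.146 F(shifter) [-2.2   0.35] 1.86 w 0.002135852999555814
```

Emit:
jog_arm([
  [0,0,-0.015,0,0,0,0],
  [0,0,-0.035,0,0,0,0],
  [-0.01,0,-0.045,0,0,0,0],
  [-0.04,0,-0.045,0,0,0,0],
  [-0.075,0,-0.045,0,0,0,0],
  [-0.11,0,-0.045,0,0,0,0],
  [-0.132,0,-0.035,0,0,0,0],
  [-0.132,0,0,0,0,0,0],
  [-0.132,0,0.035,0,0,0,0],
  [-0.132,0,0.055,0,0,0,0],
  [-0.132,0,0.055,0,0,0,0],
  [-0.132,0,0.055,0,0,0,0],
])

```text
time: 6.4
tool_pos: [0.5997, 0.1141, 0.2781]
tcp_rot: [-0.128, 1.571, 0.129]
wrist_force: [-0.5, 0.4, -0.9]
width: 0.001
```

Run:
```python
from wv import *
where(); p,im=wcam(); cv2.imwrite("pics/w3raw.png",im)
a,b=[cv2.resize(x[100:330,220:420],(400,460)) for x in (cv2.convertScaleAbs(im,alpha=1.6),overlay(p,im,-.23,0))]
cv2.imwrite("pics/w3.png",np.hstack([a,b]))
```

```text
t 6.4 shifter xy [0.0245 0.0275] z 0.2781 F(shifter) [-0.39  0.46] -0.91 w 0.0007285117531824544
```

View pics/w3.png

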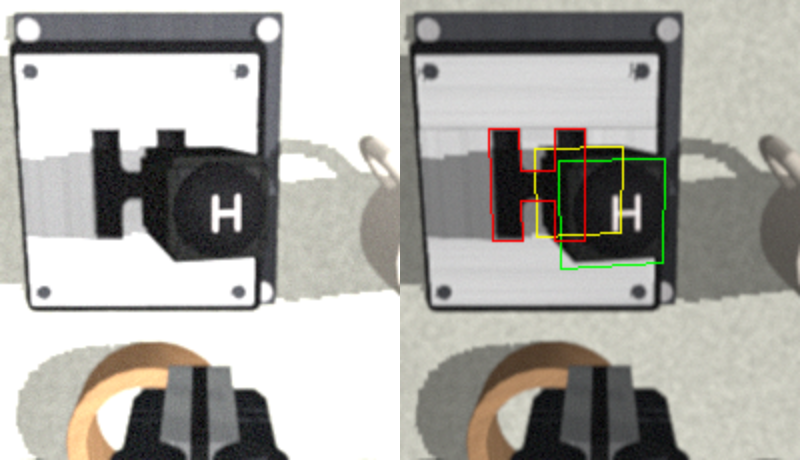

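The knob H is at crop (226,213) and matches the overlay centre for f = 0, so the stick is in line with the crossbar in the left lane. I'll go to the knob's left side.

Emit:
jog_arm([
  [0,0.03,-0.01,0,0,0,0],
  [0,0.06,-0.02,0,0,0,0],
  [0,0.07,-0.024,0,0,0,0],
  [0.005,0.07,-0.024,0,0,0,0],
  [0.035,0.07,-0.024,0,0,0,0],
  [0.065,0.07,-0.024,0,0,0,0],
  [0.095,0.07,-0.024,0,0,0,0],
  [0.12,0.07,-0.024,0,0,0,0],
  [0.132,0.07,-0.024,0,0,0,0],
  [0.132,0.07,-0.024,0,0,0,0],
  [0.132,0.07,-0.024,0,0,0,0],
])

```text
time: 7.55
tool_pos: [0.5643, 0.1789, 0.1471]
tcp_rot: [-0.128, 1.57, 0.129]
wrist_force: [0.1, 0.9, 0.1]
width: -0.004
```

```bash
python3 -c "
from h import *
where(); print(goto(0,.03,.145).round(4))"
```

```text
t 7.55 shifter xy [0.0001 0.0972] z 0.1471 F(shifter) [0.19 0.84] 0.11 w -0.0036200322557294524
[ 0.002  -0.0672 -0.0001  0.0003 -0.0028 -0.001 ]
```

Emit:
jog_arm([
  [0,-0.01,0,0,0,0,0],
  [0,-0.02,0,0,0,0,0],
  [0,-0.028,0,0,0,0,0],
  [0,-0.032,0,0,0,0,0],
  [0,-0.036,0,0,0,0,0],
  [0,-0.04,0,0,0,0,0],
  [0,-0.044,0,0,0,0,0],
  [0,-0.047,0,0,0,0,0],
  [0,-0.05,0,0,0,0,0],
])

```text
time: 8.45
tool_pos: [0.5724, 0.1294, 0.1469]
tcp_rot: [-0.128, 1.57, 0.129]
wrist_force: [-0.7, 2.1, 2.1]
width: 0.003
```

```bash
python3 -c "
from h import *
where()"
```

```text
t 8.45 shifter xy [-0.     0.047] z 0.1469 F(shifter) [-0.34  2.21] 2.05 w 0.002640781370042447
```

Emit:
jog_arm([
  [0,-0.003,0,0,0,0,0],
  [0,-0.006,0,0,0,0,0],
  [0,-0.009,0,0,0,0,0],
  [0,-0.012,0,0,0,0,0],
  [0,-0.015,0,0,0,0,0],
  [0,-0.018,0,0,0,0,0],
  [0,-0.021,0,0,0,0,0],
  [0,-0.024,0,0,0,0,0],
  [0,-0.027,0,0,0,0,0],
  [0,-0.03,0,0,0,0,0],
  [0,-0.033,0,0,0,0,0],
  [0,-0.035,0,0,0,0,0],
])

```text
time: 9.65
tool_pos: [0.5781, 0.0945, 0.1469]
tcp_rot: [-0.128, 1.57, 0.129]
wrist_force: [-0.5, 1.1, 2.0]
width: -0.002
```

```bash
python3 -c "
from h import *
where()"
```

```text
t 9.65 shifter xy [0.     0.0116] z 0.1469 F(shifter) [-0.36  1.18] 2.02 w -0.002460950425590615
```

Emit:
jog_arm([
  [0,-0.002,0,0,0,0,0],
  [0,-0.004,0,0,0,0,0],
  [0,-0.006,0,0,0,0,0],
  [0,-0.008,0,0,0,0,0],
  [0,-0.009,0,0,0,0,0],
  [0,-0.01,0,0,0,0,0],
])

```text
time: 10.25
tool_pos: [0.5796, 0.0846, 0.1466]
tcp_rot: [-0.128, 1.571, 0.129]
wrist_force: [0.6, 2.6, -0.5]
width: 0.0
```

```bash
python3 -c "
from h import *
where()"
```

```text
t 10.25 shifter xy [-0.0001  0.0016] z 0.1466 F(shifter) [1.01 2.45] -0.49 w 0.00019617446688217495
```

Emit:
jog_arm([
  [0,-0.001,0,0,0,0,0],
  [0,-0.001,0,0,0,0,0],
])

```text
time: 10.45
tool_pos: [0.5798, 0.0834, 0.1465]
tcp_rot: [-0.128, 1.571, 0.129]
wrist_force: [0.1, 0.9, -0.5]
width: -0.001
```

Emit:
jog_arm([
  [0,-0.001,0,0,0,0,0],
  [0,-0.001,0,0,0,0,0],
])

```text
time: 10.65
tool_pos: [0.5799, 0.0824, 0.1464]
tcp_rot: [-0.128, 1.571, 0.129]
wrist_force: [-0.2, 2.9, -1.0]
width: -0.002
```

Emit:
jog_arm([
  [0,0.01,0,0,0,0,0],
  [0,0.03,0,0,0,0,0],
  [-0.01,0.04,0,0,0,0,0],
  [-0.045,0.04,0,0,0,0,0],
  [-0.08,0.04,0,0,0,0,0],
  [-0.115,0.03,0.01,0,0,0,0],
  [-0.132,0.01,0.024,0,0,0,0],
  [-0.132,0,0.028,0,0,0,0],
  [-0.132,0,0.028,0,0,0,0],
  [-0.132,0,0.028,0,0,0,0],
])

```text
time: 11.65
tool_pos: [0.6065, 0.087, 0.2762]
tcp_rot: [-0.127, 1.575, 0.129]
wrist_force: [0.2, -0.4, 0.7]
width: -0.001
```

Run:
```python
from wv import *
where(); p,im=wcam(); cv2.imwrite("pics/w4raw.png",im)
a,b=[cv2.resize(x[100:330,220:420],(400,460)) for x in (cv2.convertScaleAbs(im,alpha=1.6),overlay(p,im,.23,0))]
cv2.imwrite("pics/w4.png",np.hstack([a,b]))
```

```text
t 11.65 shifter xy [ 0.0268 -0.0003] z 0.2762 F(shifter) [ 0.09 -0.42] 0.72 w -0.0007916427884583975
```

View pics/w4.png

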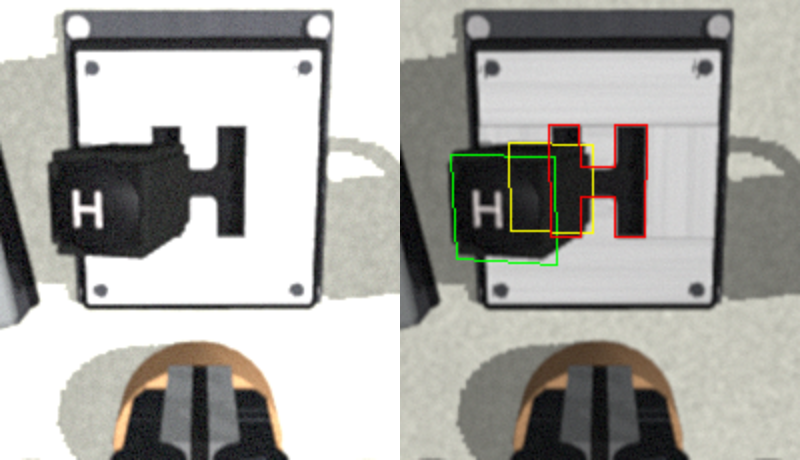

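The knob top now spans u 50–147 and v 155–258 and matches the overlay for a = 0.23, f = 0. The stick is in the right lane in line with the crossbar, so I'll go behind it.

Emit:
jog_arm([
  [0,-0.005,-0.03,0,0,0,0],
  [0,-0.015,-0.06,0,0,0,0],
  [0,-0.025,-0.09,0,0,0,0],
  [0,-0.027,-0.109,0,0,0,0],
  [0.005,-0.027,-0.111,0,0,0,0],
  [0.03,-0.027,-0.111,0,0,0,0],
  [0.06,-0.027,-0.111,0,0,0,0],
  [0.09,-0.027,-0.111,0,0,0,0],
  [0.115,-0.027,-0.111,0,0,0,0],
  [0.131,-0.027,-0.111,0,0,0,0],
  [0.131,-0.027,-0.111,0,0,0,0],
  [0.131,-0.027,-0.111,0,0,0,0],
])

```text
time: 12.9
tool_pos: [0.4997, 0.043, 0.145]
tcp_rot: [-0.128, 1.577, 0.13]
wrist_force: [0.3, 0.1, 0.1]
width: -0.004
```

Run:
```python
from wv import *
where(); print(goto(-.035,-.027,.145).round(4))
# expected TCP x at home for contact height .145
for f in(.28,.3):
    a=.235; s=(.115/np.cos(a)-.019*np.sin(f))/np.cos(f); print(f, s, s*np.sin(f)-.019*np.cos(f)-.011)
```

```text
t 12.9 shifter xy [-0.0857 -0.0264] z 0.145 F(shifter) [0.36 0.07] 0.12 w -0.0038759389942509322
[-0.0005 -0.0006  0.0507  0.0006 -0.0097 -0.002 ]
0.28 0.11757846880943708 0.00323342067710276
0.3 0.11790118095123495 0.005690788066938429
```

Emit:
jog_arm([
  [0,0,0.01,0,0,0,0],
  [0,0,0.022,0,0,0,0],
  [0,0,0.034,0,0,0,0],
  [0,0,0.044,0,0,0,0],
  [0,0,0.049,0,0,0,0],
  [0,0,0.052,0,0,0,0],
  [0,0,0.055,0,0,0,0],
  [0,0,0.058,0,0,0,0],
  [0,0,0.061,0,0,0,0],
  [0,0,0.064,0,0,0,0],
  [0,0,0.067,0,0,0,0],
  [0,0,0.07,0,0,0,0],
  [0,0,0.073,0,0,0,0],
  [0,0,0.076,0,0,0,0],
])

```text
time: 14.3
tool_pos: [0.5751, 0.0555, 0.1444]
tcp_rot: [-0.128, 1.577, 0.13]
wrist_force: [-1.7, 0.0, 1.1]
width: -0.001
```

```bash
python3 -c "
from h import *
where()"
```

```text
t 14.3 shifter xy [-0.0093 -0.0263] z 0.1444 F(shifter) [-1.72  0.28] 1.15 w -0.001080430720051069
```

Moving freely at about 2 N. I'll carry on to near home, then go in 1 mm steps.

Emit:
jog_arm([
  [0,0,0.002,0,0,0,0],
  [0,0,0.004,0,0,0,0],
  [0,0,0.006,0,0,0,0],
  [0,0,0.008,0,0,0,0],
  [0,0,0.01,0,0,0,0],
  [0,0,0.012,0,0,0,0],
  [0,0,0.012,0,0,0,0],
])

```text
time: 15.0
tool_pos: [0.5869, 0.0575, 0.1439]
tcp_rot: [-0.128, 1.577, 0.13]
wrist_force: [-1.1, -0.0, -0.2]
width: -0.004
```

Emit:
jog_arm([
  [0,0,0.001,0,0,0,0],
  [0,0,0.001,0,0,0,0],
])

```text
time: 15.2
tool_pos: [0.5879, 0.0578, 0.1438]
tcp_rot: [-0.128, 1.577, 0.13]
wrist_force: [-1.8, 0.1, -0.3]
width: 0.002
```

Emit:
jog_arm([
  [0,0,0.001,0,0,0,0],
  [0,0,0.001,0,0,0,0],
])

```text
time: 15.4
tool_pos: [0.5889, 0.0579, 0.1437]
tcp_rot: [-0.128, 1.577, 0.13]
wrist_force: [-1.3, -0.1, -0.2]
width: 0.001
```

Emit:
jog_arm([
  [0,0,0.001,0,0,0,0],
  [0,0,0.001,0,0,0,0],
])

```text
time: 15.6
tool_pos: [0.5899, 0.0581, 0.1436]
tcp_rot: [-0.128, 1.577, 0.13]
wrist_force: [-1.9, -0.3, -0.5]
width: -0.005
```

Emit:
jog_arm([
  [0,0,0.001,0,0,0,0],
  [0,0,0.001,0,0,0,0],
])

```text
time: 15.8
tool_pos: [0.5909, 0.0583, 0.1436]
tcp_rot: [-0.128, 1.577, 0.13]
wrist_force: [-1.6, -0.1, -0.5]
width: 0.001
```

Emit:
jog_arm([
  [0,0,0.001,0,0,0,0],
  [0,0,0.001,0,0,0,0],
])

```text
time: 16.0
tool_pos: [0.5917, 0.0584, 0.1434]
tcp_rot: [-0.128, 1.578, 0.13]
wrist_force: [-3.1, 0.4, 0.7]
width: -0.0
```

Emit:
jog_arm([
  [0,0,0.001,0,0,0,0],
  [0,0,0.001,0,0,0,0],
])

```text
time: 16.2
tool_pos: [0.5923, 0.0585, 0.1433]
tcp_rot: [-0.128, 1.579, 0.13]
wrist_force: [-3.3, -0.4, 0.3]
width: -0.001
```

Emit:
jog_arm([
  [0,0,0.001,0,0,0,0],
  [0,0,0.001,0,0,0,0],
])

```text
time: 16.4
tool_pos: [0.5929, 0.0586, 0.1432]
tcp_rot: [-0.128, 1.58, 0.13]
wrist_force: [-3.5, 0.4, 1.2]
width: 0.002
```

Emit:
jog_arm([
  [0,0,0.001,0,0,0,0],
  [0,0,0.002,0,0,0,0],
  [0,0,0.002,0,0,0,0],
])

```text
time: 16.7
tool_pos: [0.5941, 0.0588, 0.1429]
tcp_rot: [-0.128, 1.582, 0.13]
wrist_force: [-5.3, -0.6, 2.4]
width: 0.006
```

```bash
python3 -c "
from h import *
where()"
```

```text
t 16.7 shifter xy [ 0.01   -0.0261] z 0.1429 F(shifter) [-5.3   0.31] 2.41 w 0.005688638727055553
```

Resistance went from under 2 N to 5 N while the tool fell short of its steps, so this looks like the slot end. I'll retreat and look.

Emit:
jog_arm([
  [0,0,-0.01,0,0,0,0],
  [0,0,-0.035,0,0,0,0],
  [0,0,-0.06,0,0,0,0],
  [-0.01,0,-0.065,0,0,0,0],
  [-0.045,0,-0.065,0,0,0,0],
  [-0.08,0,-0.065,0,0,0,0],
  [-0.115,0,-0.065,0,0,0,0],
  [-0.137,0,-0.055,0,0,0,0],
  [-0.137,0.01,-0.02,0,0,0,0],
  [-0.137,0.02,0.015,0,0,0,0],
  [-0.137,0.026,0.05,0,0,0,0],
  [-0.137,0.026,0.06,0,0,0,0],
  [-0.137,0.026,0.06,0,0,0,0],
  [-0.137,0.026,0.06,0,0,0,0],
])

```text
time: 18.1
tool_pos: [0.6511, 0.0941, 0.2794]
tcp_rot: [-0.128, 1.582, 0.13]
wrist_force: [0.6, -0.7, 0.2]
width: -0.001
```

Run:
```python
from wv import *
where(); p,im=wcam(); cv2.imwrite("pics/w5raw.png",im)
a,b=[cv2.resize(x[50:330,220:420],(400,560)) for x in (cv2.convertScaleAbs(im,alpha=1.6),overlay(p,im,.235,.30))]
cv2.imwrite("pics/w5.png",np.hstack([a,b]))
```

```text
t 18.1 shifter xy [ 0.0719 -0.0006] z 0.2794 F(shifter) [ 0.52 -0.81] 0.2 w -0.0014289388009390786
```

View pics/w5.png

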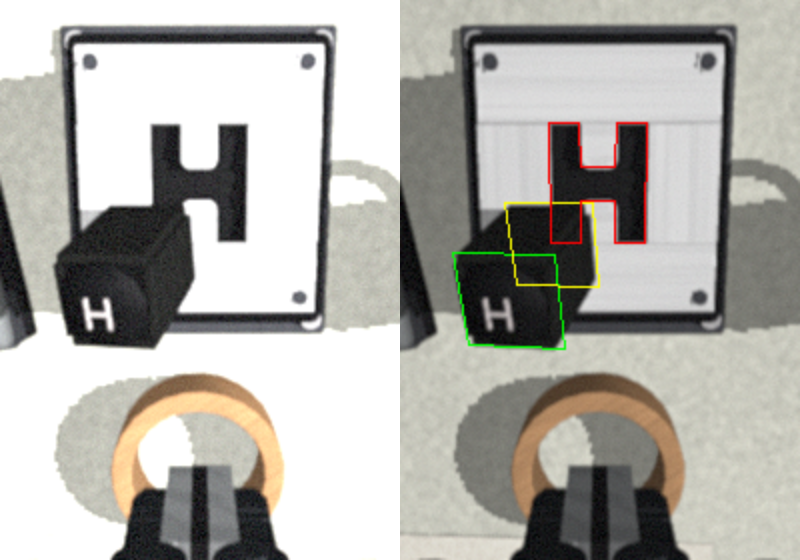

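```bash
python3 -c "
from workcell import finish_job
print(finish_job())"
```

```text
the job is handed in; nothing more can be done
None
```

The gearstick is in third gear, fully home by my last checks, and the job was handed in at about 18 s of the 72 s allowed.

- **Start:** the stick was about halfway down second gear, leaning back about 0.15 rad in the near-left slot.
- **Pushes:** with the fingers shut, I pushed the knob's back face to the crossbar, its left face across to the right-hand lane, and its back face forward into third. I looked between pushes. The stick stayed near forward = 0 until it reached the right lane, and it did not dip into fourth.
- **Forces:** pushing took about 2–3 N throughout. At the end of third it rose to 5.3 N while the tool fell short of its commanded steps, which I read as the slot end.
- **Last picture:** the knob matches the model for across about 0.235 and forward about 0.30 to within a few pixels. The fit is slightly loose because the knob looks a little smaller than the modelled 38 mm square.
- **Disagreement:** the tool ended about 4 mm further forward than I had calculated for contact at home. I put this down to some 2 mm of give after the force rose and to finger size.
- **Not checked:** I took no final wide picture of the other desk items. The planned path stayed above or clear of all of them, and I saw no unexpected contact force. The hand is clear, with the fingertips about 0.28 m above the desk.

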